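Turn a model base over with a spatula

ROBOT

A 6-joint arm with a two-finger parallel gripper is mounted at the origin on the work surface. World frame = base frame: x ahead of the robot, y to its left, z up, the work surface at z = 0. Lengths are in m, angles in rad, forces in N, time in s.
With the tool pointing down it reaches from about 0.325 to 1 m from the base axis. Payload 5.1 kg.
Tool frame: the origin (TCP) lies midway between the tips of the shut fingers; the grasp point (between the pads) lies 19 mm behind it; y points along the fingers, x is the direction in which the jaws open and shut, and the axes are right-handed (so a half turn about y gives the same grasp; the last joint's range is limited). The gripper opens to 85 mm and grips with 20 to 120 N. Pads are 22 mm wide; open, the fingers measure 114 mm over their backs; the gripper's body (76 mm by 85 mm) begins 54 mm behind the grasp point. The pads swing forward as they close: fully open they stand 13 mm farther back than shut.
Start: joints at [1.228, 0.124, 1.65, -0, 1.367, -0.083], TCP at [0.167, 0.628, 0.231] pointing down, gripper open.
Joint ranges: [-2.61, 2.61], [-1.02, 2.33], [0.03, 2.71], [-1.35, 4.49], [0.32, 2.68], [-2.91, 2.91]. Speed limits (rad/s): [2.57, 2.57, 3.14, 3.14, 3.14, 3.14].

INTERFACE

Orientations are given as a unit quaternion [x, y, z, w].
In Python, from rig import * gives the robot as it stands.
- The arm moves only by the tool drive_tool, never from a script. Its arguments are lists of equal length, an entry for each row: "grip": the gripper command: -1 is fully open, 1 is shut, values between are in proportion; "offset": the shift along the tool's x, y, z in m, a list of three; "delta_rot": the turn, a rotation vector about the tool's x, y, z in rad, a list of three. A call has 1 to 20 rows; each row is the pose to reach, as a shift and turn from the pose commanded when the call began, along the tool's axes at that moment; what a row does not reach only later rows make up. A row lasts 1/10 s, in which the tool goes at most 50 mm and 8.59 degrees, less where a joint would pass 70% of its speed; a pose out of reach is approached as far as the arm can. A call with a gripper value outside its range is refused whole. The fingers move at their own pace and stop on an object; "grip_force" is the grip in N (left out, the last holds). Time passes only in rows, so rows that repeat a pose let the fingers close. It gives the time, the measured TCP pose, the force and the opening at its end, in the units of the state.
- sense(): the state, without advancing time (a new reading comes with each control period).
- read_camera(name): name is "scene" or "top"; returns the picture (384x512x3 uint8, red, green, blue); there is no depth.
- camera_model(name): a dict with "vertical_fov" (degrees; the focal length in pixels is half the picture's height over the tangent of half this angle, whatever the lens; pixels are square), "cx", "cy" (the principal point, pixels), "distortion" ([k1, k2, p1, p2, k3] as OpenCV has them; the pictures are not rectified), "extrinsics" (4x4, takes a point from camera to world coordinates). Camera axes: x right, y down, z forward; pixel columns grow to the right and rows downward; lengths in m; the calibration is good to about 2 mm. A picture is of the moment at which its call begins. camera_model takes no time and is no camera call.
- sign_off(): hands the job in, once; it reports no verdict.
The state is a dict: "time_s": time; "joint_positions": joint angles; "qd": joint speeds; "joint_efforts": joint torques, N m; "tcp_pos": TCP position; "tcp_rot": TCP orientation; "wrist_force": force on the tool from outside, world axes, zero at the start; "wrist_torque": the same for the moment, N m; "finger_gap": finger opening in m.
Only numpy, scipy, OpenCV 4.12 (cv2) and the standard library are available. Lean on these libraries where they do the work, as an engineer would, in place of code of your own. Each camera call takes 0.05 s, during which the arm holds its last target.

TASK

With the spatula, flip the varnished model base over; the gripper must not touch it. Take the spatula from its rest, feel for the low deck, work the blade under the base's near edge while pushing it gently against the tray's step, and flip it over so that it lies green face up on the raised cork deck. Then nudge it with the spatula until it sits square against the ledge at the back of the deck, and lay the spatula back on its rest; press only lightly with the blade (well under 12 N), keep the base low, and leave everything else where it is.

Things in the scene. Friction and masses are not known exactly. Their poses are not given: they have to be found in the camera images.
- step (a point): Middle of the top edge of the fixed tray's step. x points away from the robot, across the step, y along it, z up. In front (-x) is a white low deck, 100 mm long, 8 mm lower than this point, 10 mm above the bench. Behind it is the cork-covered raised deck, level with this point, 72 mm deep, ending at the dark back ledge.
- ledge (a point): Foot of the tray's back ledge (12 mm tall, 13 mm thick, as wide as the tray) where it meets the raised cork deck, 72 mm behind the step, middle of the tray's width. Axes as the tray's.
- tray: The wooden two-level tray (fixed), 190 mm wide (y), 185 mm long (x); the origin is below the step point, on the bench; axes as the step's. All hard surfaces.
- base_center (a point): Centre of the loose model base, a slab 62 mm (its x) by 70 mm (its y) by 9 mm, 35 to 70 g. It starts upside down on the low deck, green face down, bare-wood underside up, 2 to 18 mm short of the step, roughly square to it. Its z axis comes out of the bare-wood underside: up at the start, down once turned over. Slide the blade in along x, under the edge nearest the robot.
- base: The same base; origin at the centre of its green face (44 x 70 mm). The near and far edges (along y) are chamfered: as it starts, the chamfer rises from the deck, 9 mm in from the edge, to 3.5 mm up at the edge, where a 5.5 mm upright rim begins, so only a blade held down on the deck goes under. Turned over, the upright rim is at the bottom and a blade on the deck pushes against it.
- spatula_grip (a point): Centre of the loose spatula's handle (120 g in all). x points along it to the blade, z up as it lies on its rest. The orange handle is a flat-sided bar 90 mm long (50 mm behind to 40 mm ahead of this point), 18 mm wide, 22 mm tall, parallel to the blade. Nose-heavy by about 25 mm: grip firmly, it can slip a little in the fingers.
- spatula: The same spatula; origin 47 mm below the handle's centre. Steel blade: 65 x 55 mm, 2.5 mm thick, underside 47 mm below and front edge 110 mm ahead of the handle's centre if straight. But it hangs on a stiff pivot at its rear edge, left bent up or down by up to 4 degrees (unknown, other each time; it holds about 13 N at the front edge): the front edge is up to 4.5 mm higher or lower than that. Feel for it.
- rest_spot (a point): Where the handle's centre belongs when the spatula lies on its fixed rest (x towards the blade), 61 mm above the bench. A dark strip 4 mm thick carries two black supports under the handle's ends, tops 50 mm above the bench: the rear one under the last 25 mm of the handle, between two cheeks 30 mm apart and 16 mm tall, the front one 22 to 38 mm ahead of this point. The blade hangs free.
- rest: The spatula rest (fixed); the origin lies on the bench 130 mm ahead of the rest spot.
- token: Blue disc, 36 mm across, 7 mm thick, drying on the raised deck beside the way; a bystander.
- pot_red: Paint pot with a red cap, 34 mm across, 45 mm tall; bystander, origin under it.
- pot_yellow: The same with a yellow cap; bystander.
- pot_blue: The same with a blue cap; bystander.
- clampstand: Black clamp stand holding a small part, 70 mm across, 107 mm tall; bystander.
- model_car: Olive model vehicle, 200 x 78 mm, 61 mm tall; bystander.
Mind the look-alikes: they are no part of the job. What is shaped like the spatula but purple or red is not meant. What is shaped like the rest but turquoise is not meant.

How it is judged:
On the way, in this order (a step that is already met when the one before it is completed fails the run):
1. the spatula is taken up from its rest (height (world z) of spatula_grip above 0.085 m), for 0.1 s.
2. the base lies turned over (green face up) on the raised deck (angle between base's own z axis and vertical above 2.99 rad and x of base_center in the frame of step above 0.005 m and z of base_center in the frame of step below 0.012 m), for 0.1 s.
At the end, for the whole second after the job is handed in: The base lies flat on the raised deck, green face up, its rear edge within about 5 mm of the back ledge and square to it within 0.12 rad, at rest; the spatula lies level on its rest, handle centre within 20 mm of the rest spot and in line with the rest within 0.2 rad, at rest (angle between base's own z axis and vertical above 3.05 rad and x of base_center in the frame of ledge between -0.036 and -0.027 m and angle between the x axis of base and the x axis of tray, either way round below 0.12 rad and z of base_center in the frame of ledge between 0.001 and 0.008 m and linear speed of each of base, spatula below 0.02 m/s and distance between spatula_grip and rest_spot below 0.02 m and angle between the x axis of spatula and the x axis of rest, either way round below 0.2 rad and angle between spatula's own z axis and vertical below 0.12 rad); the robot touches nothing.
It fails at once if the gripper or arm touches the base (contact force between any of the fingers, the arm and base above 0.3 N).
It fails at once if the spatula bears on the tray or on the base with more than 12 N (contact force between spatula and tray above 12 N or contact force between spatula and base above 12 N).
It fails at once if the base is lifted or tossed more than 100 mm above the bench (height (world z) of base_center above 0.1 m).
It fails at once if the token on the tray is shifted by more than 10 mm (distance of token from where it was at the start of the episode above 0.01 m).
It fails at once if another thing on the bench is shifted by more than 20 mm (distance of any of pot_red, pot_yellow, pot_blue, clampstand, model_car from where it was at the start of the episode above 0.02 m).
It also fails if it takes over 67 s, if anything falls off the work surface, if the arm or the gripper's body presses on something with over 40 N, if the wrist force passes 120 N, or if a joint passes its speed limit or range.

## Working session

There is one attempt and no reset: what is moved stays moved. The work goes in short steps, Python scripts to look and compute and a tool call to move; the robot and the scene stay as the last step left them, time stands still between calls to the robot, and variables do not carry over. Pictures are saved under pics/ and viewed, and the job is handed in when it is done.

Besides the shell and the picture viewer there is one more tool, called after ">>>" as a command line: name --argument value ..., lists and objects as JSON in quotes. drive_tool: Moves the arm, as the interface text tells. Its arguments: {"type":"object","properties":{"grip":{"type":"array","items":{"type":"number"}},"offset":{"type":"array","items":{"type":"array","items":{"type":"number"}}},"delta_rot":{"type":"array","items":{"type":"array","items":{"type":"number"}}},"grip_force":{"type":"number"}},"required":["grip","offset","delta_rot"]}

```bash
mkdir -p pics; ls; python3 - <<'E'
from rig import *
import cv2
s=sense();print(s)
for n in("scene","top"):
    im=read_camera(n);cv2.imwrite(f"pics/{n}0.png",im[:,:,::-1]);print(n,camera_model(n))
E
```

```text
pics
{'time_s': 0.0, 'joint_positions': array([ 1.22843942e+00,  1.24490825e-01,  1.65166278e+00,  2.31111322e-05,
        1.36749495e+00, -8.26054291e-02]), 'qd': array([ 7.53635721e-04, -9.47566126e-04,  2.21978088e-03,  5.20458403e-05,
       -2.52555708e-03, -1.70853324e-04]), 'joint_efforts': array([-2.01197381e-04, -4.23628414e+01, -3.65442681e+01, -7.85307452e-05,
        6.90848989e-03, -4.00414049e-07]), 'tcp_pos': array([0.16676817, 0.62761714, 0.23006889]), 'tcp_rot': array([ 0.56093248,  0.43041685, -0.43164713, -0.56015787]), 'wrist_force': array([ 0.04433901, -0.07743485,  0.29811389]), 'wrist_torque': array([-0.01858379,  0.05899344, -0.00227092]), 'finger_gap': 0.08523256313637313}
scene {'vertical_fov': 43.93754314863281, 'cx': 257.60584746105656, 'cy': 191.2687050774228, 'distortion': array([-0.07689558,  0.        ,  0.        ,  0.        ,  0.        ]), 'extrinsics': array([[ 0.37817826,  0.59509393, -0.70911524,  1.56030732],
       [ 0.92572203, -0.2394095 ,  0.29278288, -0.40899609],
       [ 0.00446439, -0.76716771, -0.64143103,  1.03528347],
       [ 0.        ,  0.        ,  0.        ,  1.        ]])}
top {'vertical_fov': 52.61797388895409, 'cx': 256.43080434287475, 'cy': 188.40266040266414, 'distortion': array([-0.07352867,  0.        ,  0.        ,  0.        ,  0.        ]), 'extrinsics': array([[-0.00386876, -0.99932608,  0.03650224,  0.47325728],
       [-0.9999064 ,  0.00338679, -0.01325626,  0.0241813 ],
       [ 0.0131237 , -0.03655011, -0.99924564,  1.14760621],
       [ 0.        ,  0.        ,  0.        ,  1.        ]])}
```

View pics/scene0.png

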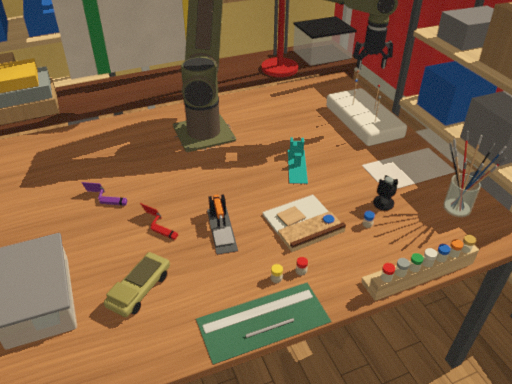

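View pics/top0.png

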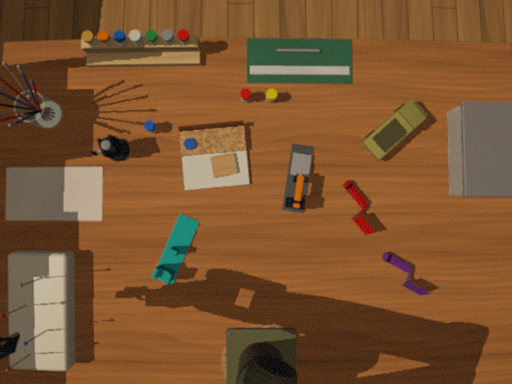

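The orange-handled spatula on a dark strip is at top (298,185). The purple one (405,265) and red one (358,205) are decoys, and so is the turquoise rest (177,250). The tray is at (215,157), the base at (224,165) and the token at (190,144).

```bash
python3 - <<'E'
import cv2
t=cv2.imread("pics/top0.png");s=cv2.imread("pics/scene0.png")
cv2.imwrite("pics/c1.png",cv2.resize(t[110:220,170:330],None,fx=5,fy=5,interpolation=cv2.INTER_CUBIC))
cv2.imwrite("pics/c2.png",cv2.resize(s[180:265,195:355],None,fx=5,fy=5,interpolation=cv2.INTER_CUBIC))
E
```

```text
(no output)
```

View pics/c1.png

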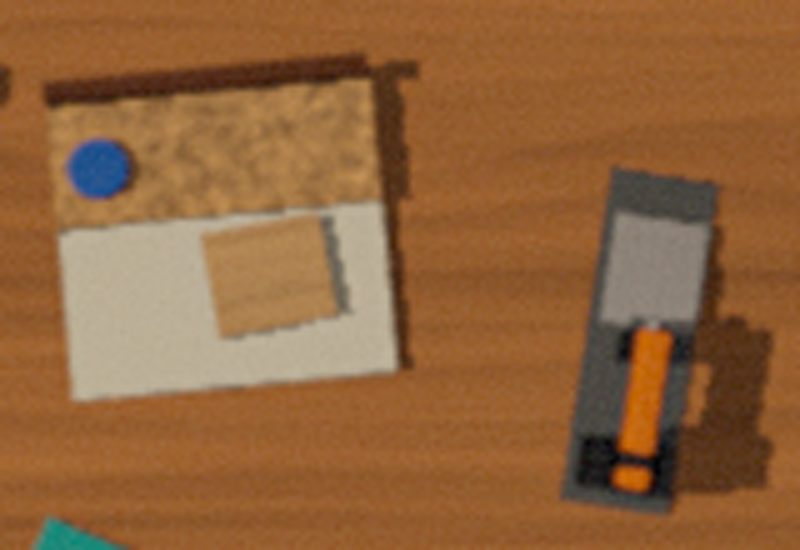

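View pics/c2.png

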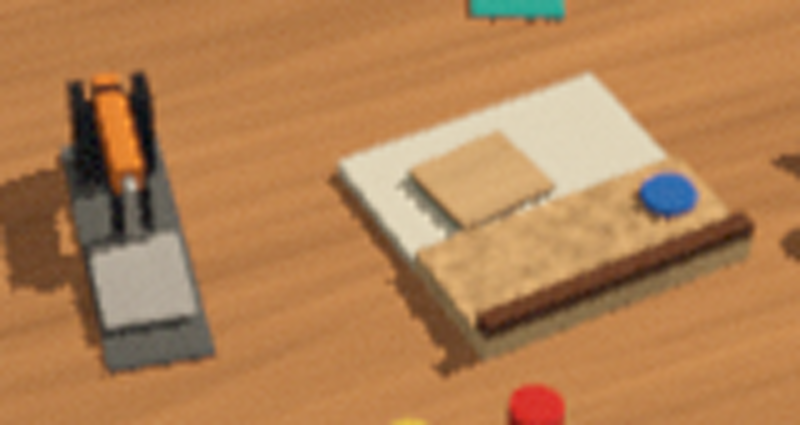

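The crops show the orange handle on the dark rest at c1 (640,410), with blade forward; this is the spatula that fits. The other colours don't.

```bash
cat > h.py <<'E'
import numpy as np,cv2
from rig import *
def K(c):
    f=192/np.tan(np.radians(c["vertical_fov"])/2)
    return np.array([[f,0,c["cx"]],[0,f,c["cy"]],[0,0,1.]])
def ray(n,pts,z):
    c=camera_model(n);p=np.array(pts,float).reshape(-1,1,2)
    u=cv2.undistortPoints(p,K(c),np.array(c["distortion"])).reshape(-1,2)
    E=np.array(c["extrinsics"]);d=np.c_[u,np.ones(len(u))]@E[:3,:3].T;o=E[:3,3]
    z=np.broadcast_to(z,len(u));t=(z-o[2])/d[:,2];return o+d*t[:,None]
def proj(n,P):
    c=camera_model(n);E=np.linalg.inv(np.array(c["extrinsics"]))
    r,_=cv2.Rodrigues(E[:3,:3]);q,_=cv2.projectPoints(np.array(P,float).reshape(-1,1,3),r,E[:3,3],K(c),np.array(c["distortion"]));return q.reshape(-1,2)
def uc(pts,x0,y0,s=5): return (np.array(pts,float)+.5)/s-.5+[x0,y0]
E
cat > m.py <<'E'
from h import *
np.set_printoptions(precision=4,suppress=True)
T=lambda p,z:ray("top",uc(p,170,110),z)
S=lambda p,z:ray("scene",uc(p,195,180),z)
def ang(a,b): d=b-a;return np.degrees(np.arctan2(d[1],d[0])),np.linalg.norm(d)
def show(l,P):
    print(l);print(P)
    for i in range(len(P)): print('  ',ang(P[i],P[(i+1)%len(P)]))
show("low near L,R, step R,L top",T([(75,400),(397,371),(385,202),(62,230)],[.01,.01,.018,.018]))
show("scene",S([(590,72),(340,160),(418,255),(672,160)],[.01,.01,.018,.018]))
show("ledge top back L,R",T([(45,87),(363,55)],.03))
show("cork/ledge foot?",T([(50,103),(375,79)],.018))
show("base top: nearL,nearR,farR,farL",T([(222,338),(342,315),(326,215),(203,236)],.019))
show("base scene",S([(497,131),(410,177),(472,226),(552,186)],.019))
show("strip",T([(562,497),(672,512),(717,185),(612,168)],.004))
show("strip scene",S([(110,370),(213,354)],.004))
show("handle rear, front",T([(632,490),(652,328)],.072))
show("blade corners top z",T([(600,318),(695,325),(712,222),(615,212)],.0165))
show("token",T([(99,168)],.025))
E
python3 m.py
```

```text
low near L,R, step R,L top
[[0.512  0.2197 0.01  ]
 [0.5284 0.0308 0.01  ]
 [0.6269 0.0375 0.018 ]
 [0.6112 0.2263 0.018 ]]
   (np.float64(-85.04404345853038), np.float64(0.18958389698306538))
   (np.float64(3.871682012117264), np.float64(0.09909712409587215))
   (np.float64(94.77099726340651), np.float64(0.18950565084738336))
   (np.float64(-176.16731377851428), np.float64(0.09970829919300953))
scene
[[0.5086 0.2241 0.01  ]
 [0.5266 0.0355 0.01  ]
 [0.6313 0.043  0.018 ]
 [0.6137 0.2278 0.018 ]]
   (np.float64(-84.55809951091713), np.float64(0.1894616374941863))
   (np.float64(4.073023049032092), np.float64(0.1052971117293366))
   (np.float64(95.44535687635071), np.float64(0.18568765700842332))
   (np.float64(-177.98360951511822), np.float64(0.10544337333965051))
ledge top back L,R
[[0.6932 0.2347 0.03  ]
 [0.7113 0.0499 0.03  ]]
   (np.float64(-84.42826412983874), np.float64(0.1856063849022156))
   (np.float64(95.57173587016128), np.float64(0.1856063849022156))
cork/ledge foot?
[[0.6861 0.2339 0.018 ]
 [0.6996 0.0432 0.018 ]]
   (np.float64(-85.96335981606008), np.float64(0.1911828
[... 1445 characters left out ...]
2394640982735))
handle rear, front
[[ 0.4589 -0.0996  0.072 ]
 [ 0.5489 -0.1115  0.072 ]]
   (np.float64(-7.493211561663139), np.float64(0.09076827111478096))
   (np.float64(172.50678843833688), np.float64(0.09076827111478096))
blade corners top z
[[ 0.5587 -0.088   0.0165]
 [ 0.5545 -0.1437  0.0165]
 [ 0.6151 -0.1544  0.0165]
 [ 0.621  -0.0973  0.0165]]
   (np.float64(-94.34283874617564), np.float64(0.05590830974191657))
   (np.float64(-9.955827844403045), np.float64(0.061526311389766955))
   (np.float64(84.06597878616417), np.float64(0.05738657016999807))
   (np.float64(171.5042429114526), np.float64(0.06299019918535427))
token
[[0.6465 0.2037 0.025 ]]
   (np.float64(0.0), np.float64(0.0))
```

```bash
python3 - <<'E'
import cv2
s=cv2.imread("pics/scene0.png")
t=cv2.imread("pics/top0.png")
cv2.imwrite("pics/c3.png",cv2.resize(s[185:260,200:250],None,fx=10,fy=8,interpolation=cv2.INTER_CUBIC))
cv2.imwrite("pics/c4.png",cv2.resize(t[140:218,278:322],None,fx=10,fy=7.5,interpolation=cv2.INTER_CUBIC))
from h import *
np.set_printoptions(precision=4,suppress=True)
from scipy.spatial.transform import Rotation as Ro
print(Ro.from_quat(sense()['tcp_rot']).as_matrix())
E
```

```text
[[ 0.2569 -0.0006 -0.9664]
 [ 0.9664 -0.0018  0.2569]
 [-0.0019 -1.      0.0001]]
```

View pics/c3.png

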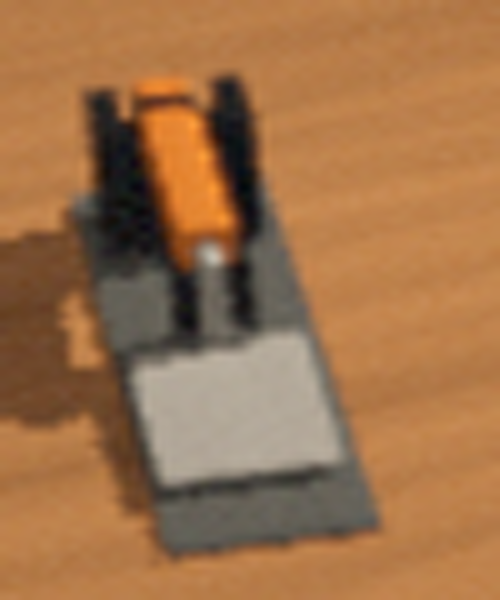

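View pics/c4.png

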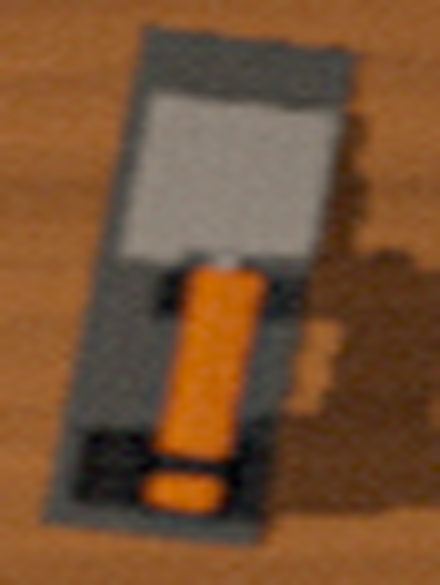

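The crops agree: the orange handle lies between black cheeks, with the blade over the strip ahead. In c4 the handle's rear end is at (186,508) and its front at (228,268).

```bash
cat >> h.py <<'E'
from scipy.spatial.transform import Rotation as Ro
np.set_printoptions(precision=4,suppress=True)
def goal(yaw,pitch=0):
    # tool x across spatula (spatula +y), tool y down; spatula x along tool -z?; pitch>0 nose down
    f=np.array([np.cos(yaw)*np.cos(pitch),np.sin(yaw)*np.cos(pitch),-np.sin(pitch)])
    l=np.array([-np.sin(yaw),np.cos(yaw),0]); u=np.cross(f,l)
    return np.c_[l,-u,-f]   # x=left, y=down, z = x×y = l×(-u) = -(l×u) = -f
def move(p,R,cmd=None):
    s=sense(); p0,R0=(s['tcp_pos'],Ro.from_quat(s['tcp_rot']).as_matrix()) if cmd is None else cmd
    print("offset",R0.T@(np.array(p)-p0),"rot",Ro.from_matrix(R0.T@R).as_rotvec())
E
python3 - <<'E'
from h import *
c3=lambda p:np.array([(p[0]+.5)/10-.5+200,(p[1]+.5)/8-.5+185])
c4=lambda p:np.array([(p[0]+.5)/10-.5+278,(p[1]+.5)/7.5-.5+140])
print(ray("scene",[c3((165,80)),c3((208,235))],.072))
print(ray("top",[c4((186,508)),c4((228,268))],.072))
print(ray("top",[c4((45,520)),c4((262,543)),c4((352,55)),c4((147,25))],.004))
for yaw in [np.radians(-8.3)]:
    c=np.array([.511,-.107,0]);f=np.array([np.cos(yaw),np.sin(yaw),0])
    P=c+f*.004; print(P)
    move([P[0],P[1],.16],goal(yaw)); 
E
```

```text
[[ 0.4617 -0.096   0.072 ]
 [ 0.5515 -0.1124  0.072 ]]
[[ 0.4597 -0.1     0.072 ]
 [ 0.5486 -0.1124  0.072 ]]
[[ 0.4544 -0.0662  0.004 ]
 [ 0.445  -0.1303  0.004 ]
 [ 0.6379 -0.1588  0.004 ]
 [ 0.6498 -0.0978  0.004 ]]
[ 0.515  -0.1076  0.    ]
offset [-0.621   0.0713 -0.5253] rot [-0.0003 -0.1149 -0.0019]
```

>>> drive_tool --grip '[-1,-1,-1,-1,-1,-1,-1,-1,-1,-1,-1,-1,-1,-1,-1,-1,-1,-1,-1,-1]' --offset '[[-0.621,0,-0.525],[-0.621,0,-0.525],[-0.621,0,-0.525],[-0.621,0,-0.525],[-0.621,0,-0.525],[-0.621,0,-0.525],[-0.621,0,-0.525],[-0.621,0,-0.525],[-0.621,0,-0.525],[-0.621,0,-0.525],[-0.621,0,-0.525],[-0.621,0,-0.525],[-0.621,0,-0.525],[-0.621,0,-0.525],[-0.621,0,-0.525],[-0.621,0,-0.525],[-0.621,0.07,-0.525],[-0.621,0.07,-0.525],[-0.621,0.07,-0.525],[-0.621,0.07,-0.525]]' --delta_rot '[[0,-0.115,0],[0,-0.115,0],[0,-0.115,0],[0,-0.115,0],[0,-0.115,0],[0,-0.115,0],[0,-0.115,0],[0,-0.115,0],[0,-0.115,0],[0,-0.115,0],[0,-0.115,0],[0,-0.115,0],[0,-0.115,0],[0,-0.115,0],[0,-0.115,0],[0,-0.115,0],[0,-0.115,0],[0,-0.115,0],[0,-0.115,0],[0,-0.115,0]]' --grip_force 100

```text
time_s: 2.1
tcp_pos: [0.5147, -0.1067, 0.1613]
tcp_rot: [-0.535, -0.462, 0.463, 0.535]
wrist_force: [1.3, 0.0, 0.5]
finger_gap: 0.0852
```

```bash
python3 - <<'E'
from h import *
s=sense();print(s['time_s'],s['tcp_pos'],s['qd'],Ro.from_quat(s['tcp_rot']).as_matrix())
y=np.radians(-8.5)
move([.514,-.1065,.041],goal(y))
E
```

```text
2.1 [ 0.5147 -0.1067  0.1613] [ 0.0113 -0.0291 -0.0372 -0.0012 -0.0012 -0.001 ] [[ 0.1443 -0.0009 -0.9895]
 [ 0.9895  0.0004  0.1443]
 [ 0.0002 -1.      0.0009]]
offset [0.0001 0.1203 0.0006] rot [-0.0009  0.0035  0.0002]
```

>>> drive_tool --grip '[-1,-1,-1,-1,-1,-1]' --offset '[[0,0.04,0],[0,0.08,0],[0,0.105,0],[0,0.12,0],[0,0.12,0],[0,0.12,0]]' --delta_rot '[[0,0,0],[0,0,0],[0,0,0],[0,0,0],[0,0,0],[0,0,0]]'

```text
time_s: 2.7
tcp_pos: [0.5164, -0.107, 0.0433]
tcp_rot: [0.536, 0.463, -0.462, -0.534]
wrist_force: [-0.3, -0.4, -0.2]
finger_gap: 0.0853
```

```bash
python3 - <<'E'
from h import *
import cv2
im=read_camera("scene")[:,:,::-1]
cv2.imwrite("pics/s1.png",cv2.resize(im[120:260,150:290],None,fx=4,fy=4,interpolation=cv2.INTER_CUBIC))
E
```

```text
(no output)
```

View pics/s1.png

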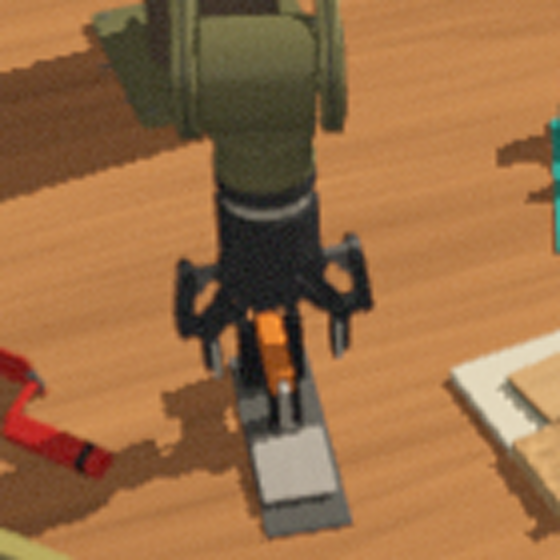

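The open fingers straddle the orange handle at about (272,345), clear of the cheeks. Closing now.

>>> drive_tool --grip '[0.6,1,1,1,1,1,1,1,1,1]' --offset '[[0,0,0],[0,0,0],[0,0,0],[0,0,0],[0,0,0],[0,0,0],[0,0,0],[0,0,0],[0,0,0],[0,0,0]]' --delta_rot '[[0,0,0],[0,0,0],[0,0,0],[0,0,0],[0,0,0],[0,0,0],[0,0,0],[0,0,0],[0,0,0],[0,0,0]]' --grip_force 110

```text
time_s: 3.75
tcp_pos: [0.5152, -0.107, 0.0418]
tcp_rot: [0.535, 0.463, -0.462, -0.535]
wrist_force: [0.3, 0.6, 6.4]
finger_gap: 0.0164
```

```bash
python3 - <<'E'
from h import *
s=sense();print(s['time_s'],s['tcp_pos'],s['tcp_rot'],s['wrist_force'],s['wrist_torque'],s['finger_gap'])
E
```

```text
3.75 [ 0.5152 -0.107   0.0418] [ 0.5351  0.4626 -0.4624 -0.5346] [0.2903 0.5746 6.3938] [-0.0028  0.1146 -0.0228] 0.016353754270635196
```

>>> drive_tool --grip '[1,1,1,1,1,1,1]' --offset '[[0,-0.01,0],[0,-0.025,0],[0,-0.045,0],[0,-0.06,0],[0,-0.07,0],[0,-0.07,0],[0,-0.07,0]]' --delta_rot '[[0,0,0],[0,0,0],[0,0,0],[0,0,0],[0,0,0],[0,0,0],[0,0,0]]'

```text
time_s: 4.45
tcp_pos: [0.5144, -0.1067, 0.1109]
tcp_rot: [-0.535, -0.462, 0.463, 0.535]
wrist_force: [-0.7, -0.3, -0.8]
finger_gap: 0.0161
```

```bash
python3 - <<'E'
from h import *
import cv2
im=read_camera("scene")[:,:,::-1]
s=sense();print(s['time_s'],s['tcp_pos'],s['tcp_rot'],s['wrist_force'],s['wrist_torque'],s['finger_gap'])
cv2.imwrite("pics/s2.png",cv2.resize(im[110:260,150:290],None,fx=4,fy=4,interpolation=cv2.INTER_CUBIC))
E
```

```text
4.5 [ 0.5141 -0.1066  0.1104] [-0.5343 -0.4622  0.4629  0.5354] [ 0.2375  0.2923 -1.6278] [ 0.0334 -0.0157  0.0228] 0.01635459868528031
```

View pics/s2.png

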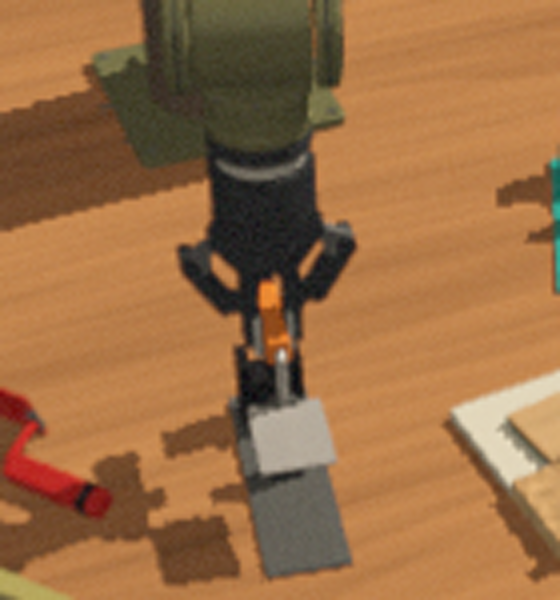

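```bash
cat >> h.py <<'E'
S0=np.array([.6205,.1335,.018]);YT=.084
def tray(p): # tray(step frame)->world
    c,s=np.cos(YT),np.sin(YT);return S0+np.array([c*p[0]-s*p[1],s*p[0]+c*p[1],p[2]])
def tcp_for_tip(x,y,z,pitch,L=.105,H=.028,yaw=YT):
    R=goal(yaw,pitch);l,u,f=R[:,0],-R[:,1],-R[:,2]
    return tray([x,y,z])-f*L+u*H,R
def tip_now(L=.105,H=.028):
    s=sense();R=Ro.from_quat(s['tcp_rot']).as_matrix();u,f=-R[:,1],-R[:,2]
    d=s['tcp_pos']+f*L-u*H-S0;c,sn=np.cos(YT),np.sin(YT)
    print('t',s['time_s'],'tcp',s['tcp_pos'],'tip tray',np.array([c*d[0]+sn*d[1],-sn*d[0]+c*d[1],d[2]])*1e3,'yaw',np.arctan2(f[1],f[0])-YT,'pitch',-np.arcsin(f[2]),'roll',np.arcsin(R[2,0]),'F',s['wrist_force'],'T',s['wrist_torque'],'gap',s['finger_gap'])
E
python3 - <<'E'
from h import *
tip_now()
p,R=tcp_for_tip(-.09,-.025,.006,.08); print(p)
move(p,R)
E
```

```text
t 4.5 tcp [ 0.5141 -0.1066  0.1104] tip tray [ -23.931  -254.146    64.2295] yaw -0.22880349712300158 pitch 0.001730884049509994 roll 0.00025233332777315436 F [ 0.2375  0.2923 -1.6278] T [ 0.0334 -0.0157  0.0228] gap 0.01635459868528031
[0.4308 0.0924 0.0603]
offset [0.185  0.0503 0.111 ] rot [ 0.078  -0.2287  0.0096]
```

>>> drive_tool --grip '[1,1,1,1,1,1,1,1,1,1,1,1]' --offset '[[0.02,0,0.012],[0.055,0,0.033],[0.095,0,0.057],[0.135,0,0.081],[0.17,0,0.102],[0.185,0.01,0.111],[0.185,0.03,0.111],[0.185,0.04,0.111],[0.185,0.045,0.111],[0.185,0.05,0.111],[0.185,0.05,0.111],[0.185,0.05,0.111]]' --delta_rot '[[0,-0.02,0],[0.02,-0.06,0.002],[0.04,-0.11,0.005],[0.06,-0.17,0.007],[0.07,-0.2,0.009],[0.078,-0.229,0.01],[0.078,-0.229,0.01],[0.078,-0.229,0.01],[0.078,-0.229,0.01],[0.078,-0.229,0.01],[0.078,-0.229,0.01],[0.078,-0.229,0.01]]'

```text
time_s: 5.7
tcp_pos: [0.4322, 0.0919, 0.0617]
tcp_rot: [-0.46, -0.5, 0.541, 0.497]
wrist_force: [1.0, -0.0, -0.8]
finger_gap: 0.0165
```

```bash
python3 - <<'E'
from h import *
import cv2
im=read_camera("scene")[:,:,::-1]
im2=read_camera("top")[:,:,::-1]
tip_now()
a=cv2.resize(im[160:260,220:360],None,fx=5,fy=5,interpolation=cv2.INTER_CUBIC)
cv2.imwrite("pics/s3.png",a)
cv2.imwrite("pics/t3.png",cv2.resize(im2[110:220,170:280],None,fx=5,fy=5,interpolation=cv2.INTER_CUBIC))
E
```

```text
t 5.8 tcp [0.4323 0.092  0.062 ] tip tray [-88.4654 -25.5836   7.9373] yaw -0.0002847952540512566 pitch 0.07724890695614513 roll -0.0009994765706632623 F [-0.309  -0.9247 -1.3744] T [ 0.0536 -0.051  -0.0133] gap 0.016529896872369193
```

View pics/s3.png

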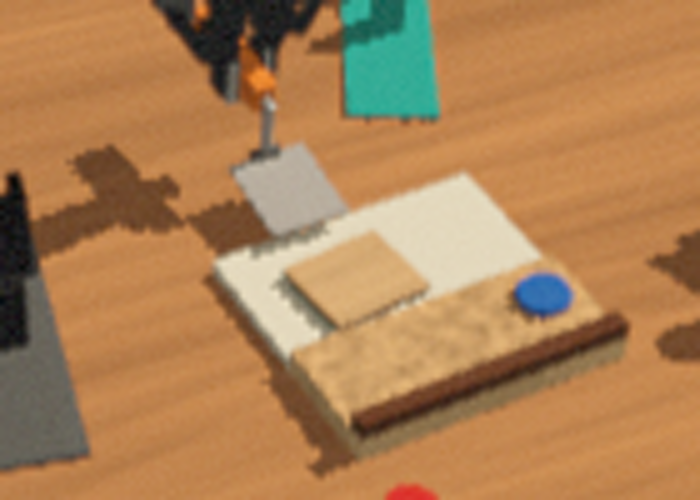

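View pics/t3.png

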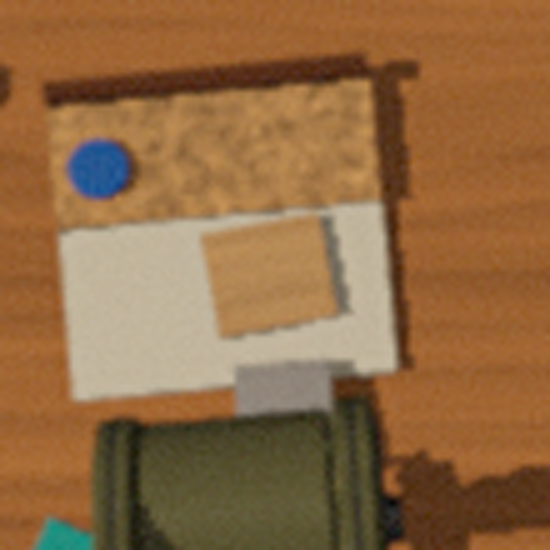

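>>> drive_tool --grip '[1,1,1,1,1]' --offset '[[0,0.003,-0.002],[0,0.006,-0.004],[0,0.009,-0.005],[0,0.009,-0.005],[0,0.009,-0.005]]' --delta_rot '[[0,0,0],[0,0,0],[0,0,0],[0,0,0],[0,0,0]]'

```text
time_s: 6.3
tcp_pos: [0.4358, 0.0926, 0.0517]
tcp_rot: [-0.459, -0.499, 0.541, 0.497]
wrist_force: [0.1, -0.3, -0.9]
finger_gap: 0.0166
```

>>> drive_tool --grip '[1,1]' --offset '[[0,0.001,0],[0,0.001,0]]' --delta_rot '[[0,0,0],[0,0,0]]'

```text
time_s: 6.5
tcp_pos: [0.4358, 0.0926, 0.0509]
tcp_rot: [-0.46, -0.5, 0.541, 0.497]
wrist_force: [-0.7, -0.5, -1.2]
finger_gap: 0.0164
```

>>> drive_tool --grip '[1,1]' --offset '[[0,0.001,0],[0,0.001,0]]' --delta_rot '[[0,0,0],[0,0,0]]'

```text
time_s: 6.7
tcp_pos: [0.4359, 0.0926, 0.05]
tcp_rot: [-0.46, -0.5, 0.541, 0.497]
wrist_force: [-0.3, -0.4, -0.7]
finger_gap: 0.0165
```

```bash
python3 -c "
from h import *
tip_now()"
```

```text
t 6.7 tcp [0.4359 0.0926 0.05  ] tip tray [-84.9139 -25.2976  -4.1478] yaw 0.00029886923301936097 pitch 0.07822425553234316 roll -0.0010383164000374204 F [-0.2894 -0.3996 -0.6695] T [-0.0079 -0.0836 -0.0492] gap 0.016482024378945286
```

>>> drive_tool --grip '[1,1]' --offset '[[0,0.001,0],[0,0.001,0]]' --delta_rot '[[0,0,0],[0,0,0]]'

```text
time_s: 6.9
tcp_pos: [0.4359, 0.0926, 0.0494]
tcp_rot: [-0.46, -0.5, 0.541, 0.497]
wrist_force: [-2.4, 0.1, 2.7]
finger_gap: 0.0167
```

>>> drive_tool --grip '[1,1]' --offset '[[0,0,0],[0,0,0]]' --delta_rot '[[0,0,0],[0,0,0]]'

```text
time_s: 7.1
tcp_pos: [0.4359, 0.0926, 0.0493]
tcp_rot: [-0.46, -0.5, 0.541, 0.497]
wrist_force: [-2.4, -0.4, 3.4]
finger_gap: 0.0163
```

```bash
python3 -c "
from h import *
tip_now()"
```

```text
t 7.1 tcp [0.4359 0.0926 0.0493] tip tray [-84.9109 -25.3073  -4.8212] yaw 0.00027480200770411967 pitch 0.07821893969426556 roll -0.0010338220976983533 F [-2.4421 -0.3843  3.3665] T [0.0281 0.0798 0.0475] gap 0.0163142366310119
```

```bash
sed -i 's/H=.028/H=.0316/g' h.py; python3 -c "
from h import *
tip_now()
p,R=tcp_for_tip(-.087,-.025,-.004,-.025); print(p);move(p,R)"
```

```text
t 7.1 tcp [0.4359 0.0926 0.0493] tip tray [-85.1922 -25.3111  -8.4101] yaw 0.00027480200770411967 pitch 0.07821893969426556 roll -0.0010338220976983533 F [-2.4421 -0.3843  3.3665] T [0.0281 0.0798 0.0475] gap 0.0163142366310119
[0.4305 0.0924 0.043 ]
offset [0.0003 0.0067 0.0048] rot [-0.1032  0.0003 -0.001 ]
```

>>> drive_tool --grip '[1,1,1,1,1,1]' --offset '[[0,-0.003,0],[0,0,0.002],[0,0.0035,0.004],[0,0.007,0.005],[0,0.007,0.005],[0,0.007,0.005]]' --delta_rot '[[0,0,0],[-0.04,0,0],[-0.08,0,0],[-0.103,0,0],[-0.103,0,0],[-0.103,0,0]]'

```text
time_s: 7.7
tcp_pos: [0.4302, 0.0921, 0.0423]
tcp_rot: [0.484, 0.527, -0.515, -0.472]
wrist_force: [-0.7, -0.3, -1.7]
finger_gap: 0.0166
```

```bash
python3 -c "
from h import *
tip_now()"
```

```text
t 7.7 tcp [0.4302 0.0921 0.0423] tip tray [-87.3869 -25.327   -4.7435] yaw 0.0003595517475026705 pitch -0.024155134051918627 roll -0.0010168802388562791 F [-0.734  -0.3318 -1.7268] T [0.0097 0.0218 0.033 ] gap 0.016619480570426445
```

>>> drive_tool --grip '[1,1,1]' --offset '[[0,0.001,0],[0,0.002,0],[0,0.002,0]]' --delta_rot '[[0,0,0],[0,0,0],[0,0,0]]'

```text
time_s: 8.0
tcp_pos: [0.4304, 0.0921, 0.0403]
tcp_rot: [0.485, 0.527, -0.515, -0.472]
wrist_force: [0.8, 0.9, -1.5]
finger_gap: 0.0165
```

>>> drive_tool --grip '[1,1]' --offset '[[0,0.0007,0],[0,0.0007,0]]' --delta_rot '[[0,0,0],[0,0,0]]'

```text
time_s: 8.2
tcp_pos: [0.4304, 0.0921, 0.0396]
tcp_rot: [0.485, 0.527, -0.514, -0.472]
wrist_force: [-0.6, -0.3, -1.8]
finger_gap: 0.0164
```

>>> drive_tool --grip '[1,1]' --offset '[[0,0.0007,0],[0,0.0007,0]]' --delta_rot '[[0,0,0],[0,0,0]]'

```text
time_s: 8.4
tcp_pos: [0.4305, 0.0921, 0.0392]
tcp_rot: [0.485, 0.527, -0.514, -0.472]
wrist_force: [-1.7, -1.2, 0.8]
finger_gap: 0.0167
```

>>> drive_tool --grip '[1,1,1,1,1,1]' --offset '[[0,0.0001,-0.002],[0,0.0001,-0.004],[0,0.0002,-0.007],[0,0.0002,-0.01],[0,0.0003,-0.012],[0,0.0003,-0.012]]' --delta_rot '[[0,0,0],[0,0,0],[0,0,0],[0,0,0],[0,0,0],[0,0,0]]'

```text
time_s: 9.0
tcp_pos: [0.4429, 0.0931, 0.0391]
tcp_rot: [0.485, 0.527, -0.514, -0.472]
wrist_force: [0.3, 0.0, 0.5]
finger_gap: 0.0162
```

```bash
python3 -c "
from h import *
tip_now()"
```

```text
t 9.0 tcp [0.4429 0.0931 0.0391] tip tray [-74.573  -25.3101  -7.7812] yaw 0.0003428778377049385 pitch -0.02551442186220276 roll -0.000993326134051734 F [0.336  0.024  0.5106] T [ 0.0527 -0.2409 -0.0101] gap 0.016189947304433797
```

>>> drive_tool --grip '[1,1,1,1,1,1,1]' --offset '[[0,0.0001,-0.0015],[0,0.0001,-0.003],[0,0.0002,-0.005],[0,0.0002,-0.007],[0,0.0003,-0.009],[0,0.0003,-0.01],[0,0.0003,-0.01]]' --delta_rot '[[0,0,0],[0,0,0],[0,0,0],[0,0,0],[0,0,0],[0,0,0],[0,0,0]]'

```text
time_s: 9.7
tcp_pos: [0.4525, 0.094, 0.039]
tcp_rot: [0.485, 0.527, -0.514, -0.472]
wrist_force: [-1.8, -1.4, 2.6]
finger_gap: 0.0165
```

```bash
cat > pic.py <<'E'
from h import *
import sys
k=sys.argv[1]
im=read_camera("scene")[:,:,::-1]
tip_now()
a=cv2.resize(im[170:250,240:350],None,fx=7,fy=7,interpolation=cv2.INTER_CUBIC)
cv2.imwrite(f"pics/{k}.png",a)
E
python3 pic.py s4
```

```text
t 9.75 tcp [0.4525 0.094  0.039 ] tip tray [-64.9683 -25.2594  -7.9835] yaw 0.0004192672940740161 pitch -0.025094976866719236 roll -0.0009944029694483423 F [-0.6237  0.298   2.1571] T [ 0.0264 -0.0979  0.0252] gap 0.016142607128694666
```

View pics/s4.png

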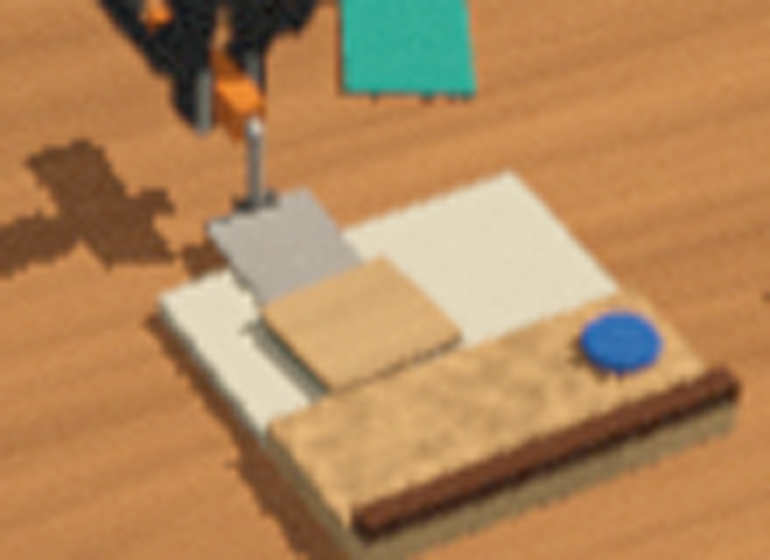

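The blade tip is at the base's near edge, around (265,305) to (380,262). The base is moving up to the step squarely. Continue.

>>> drive_tool --grip '[1,1,1,1,1,1]' --offset '[[0,0,-0.0015],[0,0,-0.003],[0,0,-0.005],[0,0,-0.007],[0,0,-0.008],[0,0,-0.008]]' --delta_rot '[[0,0,0],[0,0,0],[0,0,0],[0,0,0],[0,0,0],[0,0,0]]'

```text
time_s: 10.35
tcp_pos: [0.4605, 0.0946, 0.0391]
tcp_rot: [0.485, 0.527, -0.514, -0.472]
wrist_force: [-1.5, -0.4, 2.8]
finger_gap: 0.0167
```

```bash
python3 pic.py s5
```

```text
t 10.4 tcp [0.4604 0.0946 0.0391] tip tray [-57.0322 -25.2928  -7.9065] yaw 0.0004020810674871672 pitch -0.02491352113833187 roll -0.0010220359786335907 F [-1.007  -0.123   1.6246] T [ 0.0124 -0.0476  0.0077] gap 0.01625364987809441
```

View pics/s5.png

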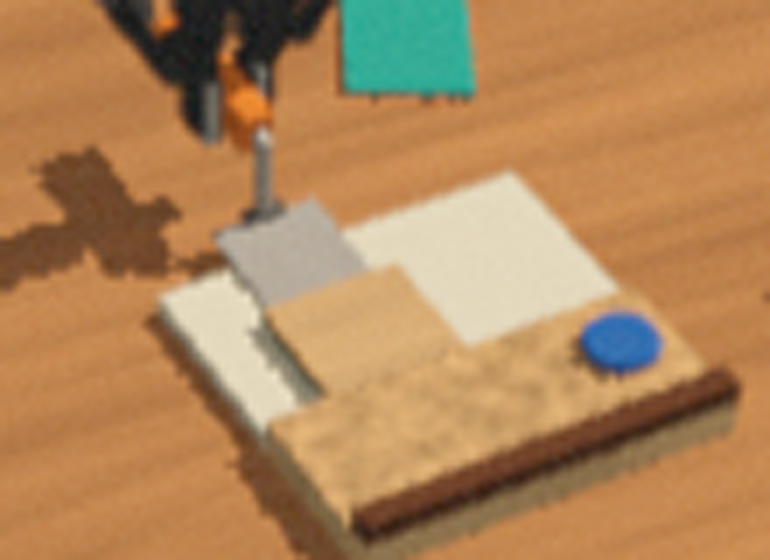

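The base is now flush and square against the step, and the blade is entering under the near edge.

>>> drive_tool --grip '[1,1,1,1,1]' --offset '[[0,0.0001,-0.0015],[0,0.0001,-0.003],[0,0.0001,-0.0045],[0,0.0001,-0.006],[0,0.0001,-0.006]]' --delta_rot '[[0,0,0],[0,0,0],[0,0,0],[0,0,0],[0,0,0]]'

```text
time_s: 10.9
tcp_pos: [0.4665, 0.0951, 0.0391]
tcp_rot: [0.485, 0.527, -0.514, -0.472]
wrist_force: [-2.0, 0.1, 1.3]
finger_gap: 0.0166
```

```bash
python3 pic.py s6
```

```text
t 10.95 tcp [0.4665 0.0952 0.0391] tip tray [-50.8724 -25.2823  -7.7898] yaw 0.0004054754626721252 pitch -0.025303364268159313 roll -0.00100479084977122 F [0.3493 0.3856 1.1731] T [ 0.0388 -0.1281 -0.0433] gap 0.016777736667806464
```

View pics/s6.png

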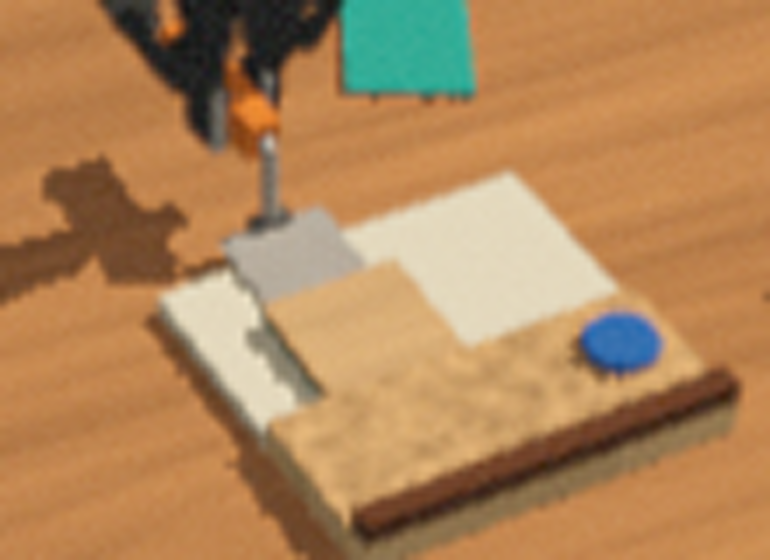

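The blade is sliding under and the base stays put. Insert further.

>>> drive_tool --grip '[1,1,1,1,1,1,1,1]' --offset '[[0,0.0001,-0.0015],[0,0.0001,-0.003],[0,0.0001,-0.005],[0,0.0001,-0.007],[0,0.0001,-0.009],[0,0.0001,-0.011],[0,0.0001,-0.013],[0,0.0001,-0.013]]' --delta_rot '[[0,0,0],[0,0,0],[0,0,0],[0,0,0],[0,0,0],[0,0,0],[0,0,0],[0,0,0]]'

```text
time_s: 11.75
tcp_pos: [0.4795, 0.0962, 0.0393]
tcp_rot: [0.485, 0.527, -0.514, -0.472]
wrist_force: [-0.2, 0.3, -0.6]
finger_gap: 0.0164
```

```bash
python3 pic.py s7
```

```text
t 11.8 tcp [0.4795 0.0962 0.0393] tip tray [-37.8392 -25.3052  -7.6156] yaw 0.00032329472025277584 pitch -0.025329898517504435 roll -0.000992050064246614 F [-0.2362  0.1197  0.0826] T [ 0.0295 -0.0999 -0.0236] gap 0.01637441188222116
```

View pics/s7.png

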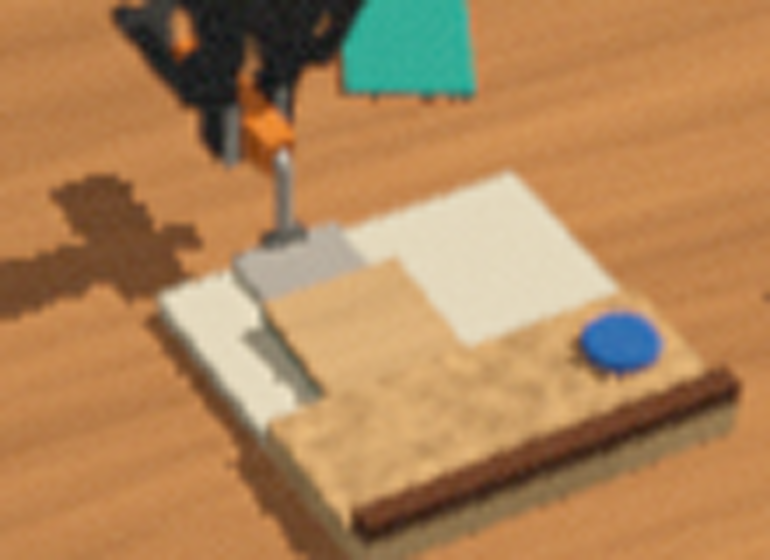

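The blade is about 24 mm under. Now lift along an arc, with the base pivoting on the step.

>>> drive_tool --grip '[1,1,1,1,1,1,1,1,1,1]' --offset '[[0,-0.002,0],[0,-0.005,-0.0005],[0,-0.008,-0.001],[0,-0.011,-0.002],[0,-0.014,-0.0035],[0,-0.0175,-0.005],[0,-0.021,-0.0075],[0,-0.0245,-0.0105],[0,-0.0245,-0.0105],[0,-0.0245,-0.0105]]' --delta_rot '[[0,0,0],[0,0,0],[0,0,0],[0,0,0],[0,0,0],[0,0,0],[0,0,0],[0,0,0],[0,0,0],[0,0,0]]'

```text
time_s: 12.8
tcp_pos: [0.4892, 0.0971, 0.0643]
tcp_rot: [0.485, 0.527, -0.514, -0.472]
wrist_force: [-0.0, 0.3, -1.5]
finger_gap: 0.0162
```

```bash
python3 pic.py s8
```

```text
t 12.85 tcp [0.4889 0.0971 0.064 ] tip tray [-28.4064 -25.2444  17.007 ] yaw 0.0004035506805048217 pitch -0.024315638504123355 roll -0.0009788028616102991 F [ 0.3099 -0.3105 -0.9855] T [-0.018   0.054   0.0147] gap 0.016204173731201664
```

View pics/s8.png

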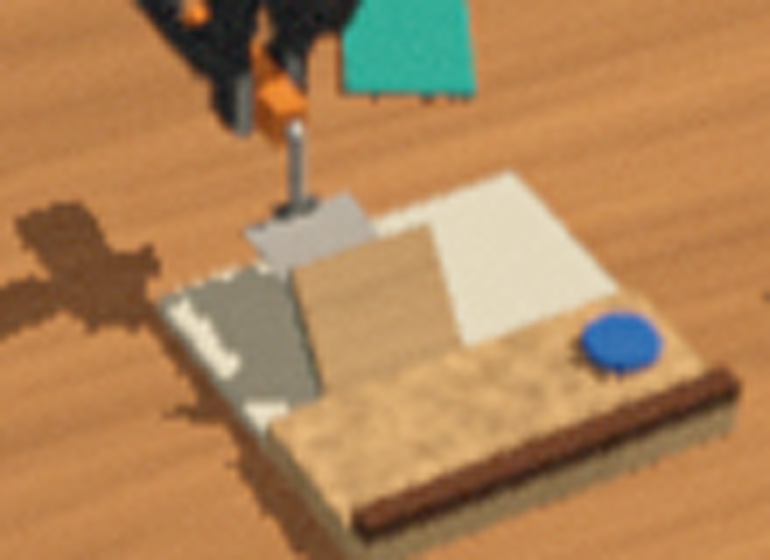

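The base stands tilted about 45° on the step, square, near edge raised at (295,270) to (430,228). Continue to upright.

>>> drive_tool --grip '[1,1,1,1,1,1,1,1,1]' --offset '[[0,-0.002,-0.002],[0,-0.004,-0.0045],[0,-0.0055,-0.007],[0,-0.0065,-0.0095],[0,-0.007,-0.012],[0,-0.007,-0.0145],[0,-0.007,-0.0165],[0,-0.007,-0.0165],[0,-0.007,-0.0165]]' --delta_rot '[[0,0,0],[0,0,0],[0,0,0],[0,0,0],[0,0,0],[0,0,0],[0,0,0],[0,0,0],[0,0,0]]'

```text
time_s: 13.75
tcp_pos: [0.5052, 0.0985, 0.0714]
tcp_rot: [0.485, 0.527, -0.515, -0.472]
wrist_force: [-0.5, 0.6, -0.6]
finger_gap: 0.0161
```

```bash
python3 pic.py s9
```

```text
t 13.8 tcp [0.5051 0.0985 0.0714] tip tray [-12.1479 -25.2318  24.369 ] yaw 0.00041675655300255077 pitch -0.024268818942166988 roll -0.0010324352560306298 F [ 0.6237 -0.4854 -1.1828] T [-0.0128  0.0947  0.0548] gap 0.016264206328789114
```

View pics/s9.png

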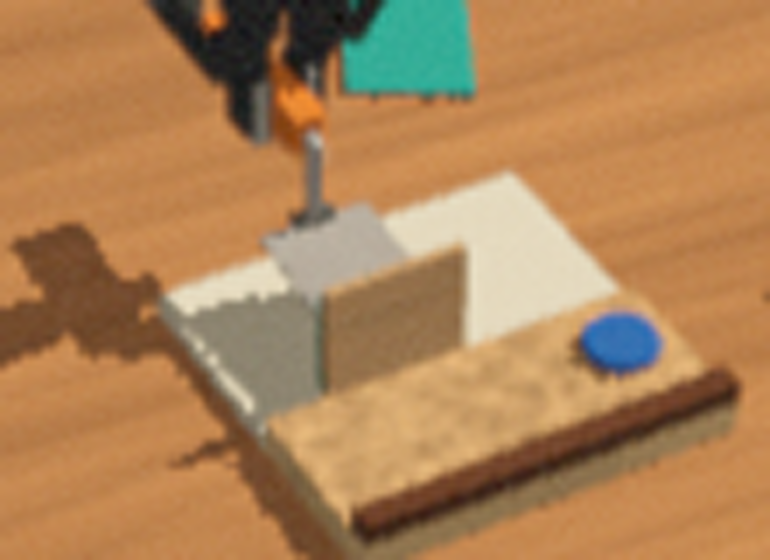

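Almost upright. Push on gently past balance.

>>> drive_tool --grip '[1,1,1,1,1,1,1,1,1,1,1]' --offset '[[0,0,-0.0015],[0,0,-0.003],[0,0,-0.0045],[0,0,-0.006],[0,0,-0.0075],[0,0,-0.009],[0,0,-0.0105],[0,0,-0.012],[0,0,-0.0135],[0,0,-0.0135],[0,0,-0.0135]]' --delta_rot '[[0,0,0],[0,0,0],[0,0,0],[0,0,0],[0,0,0],[0,0,0],[0,0,0],[0,0,0],[0,0,0],[0,0,0],[0,0,0]]'

```text
time_s: 14.9
tcp_pos: [0.5187, 0.0996, 0.0719]
tcp_rot: [0.485, 0.527, -0.514, -0.472]
wrist_force: [0.2, 0.4, -0.8]
finger_gap: 0.0168
```

```bash
python3 pic.py s10
```

```text
t 14.95 tcp [0.5187 0.0996 0.0718] tip tray [  1.4223 -25.2534  24.8031] yaw 0.0003937830527679653 pitch -0.024432910068400076 roll -0.0010523875351703426 F [-0.4911 -1.1876 -1.7741] T [ 0.018   0.0071 -0.0197] gap 0.016571972680746495
```

View pics/s10.png

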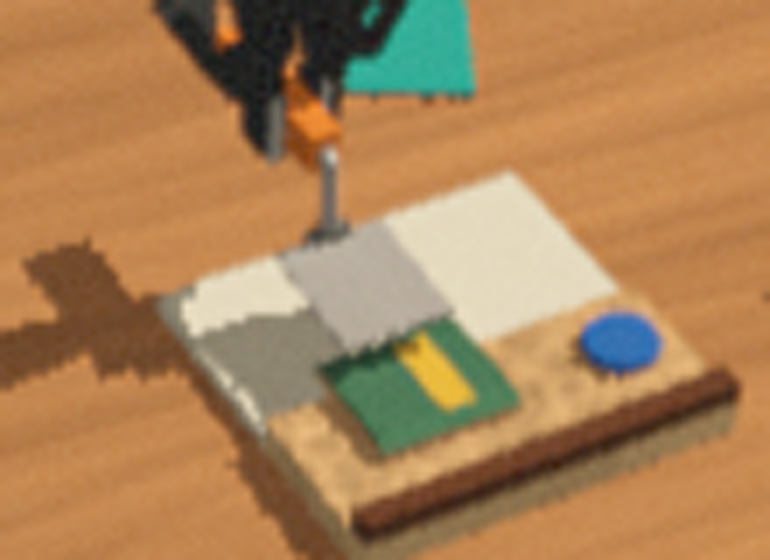

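Green face up on the cork, near edge at about (325,370) to (450,320), square. The token at (620,342) has not moved. Retract, lower, and then push against the rim.

>>> drive_tool --grip '[1,1,1,1,1,1,1,1]' --offset '[[0,-0.002,0.006],[0,-0.002,0.018],[0,0,0.026],[0,0.009,0.026],[0,0.018,0.026],[0,0.022,0.026],[0,0.0227,0.026],[0,0.0227,0.026]]' --delta_rot '[[0,0,0],[0,0,0],[0,0,0],[0,0,0],[0,0,0],[0,0,0],[0,0,0],[0,0,0]]'

```text
time_s: 15.75
tcp_pos: [0.4934, 0.0974, 0.0482]
tcp_rot: [0.484, 0.527, -0.515, -0.472]
wrist_force: [-0.7, 0.2, -1.1]
finger_gap: 0.0165
```

```bash
python3 pic.py s11
```

```text
t 15.8 tcp [0.4937 0.0974 0.0486] tip tray [-23.6492 -25.2786   1.5592] yaw 0.0003497761269169869 pitch -0.024628182793377987 roll -0.0009973735490827315 F [ 0.3536  0.1531 -0.6966] T [ 0.0711  0.0252 -0.035 ] gap 0.016644290236068168
```

View pics/s11.png

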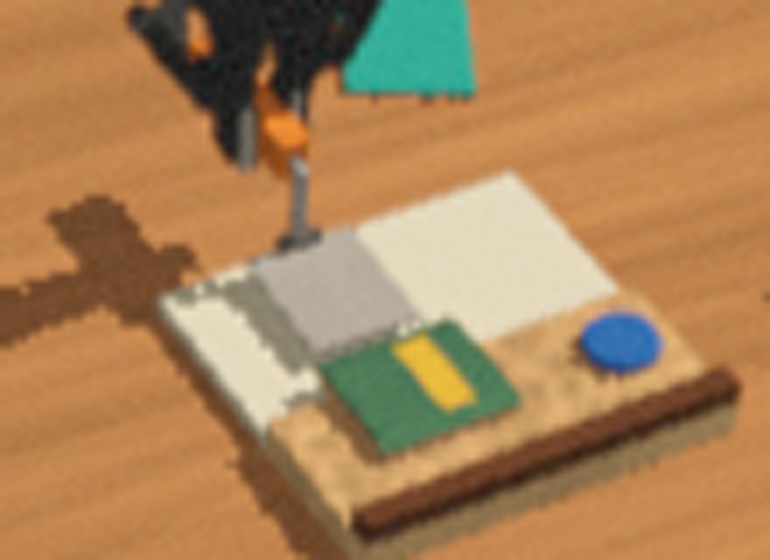

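>>> drive_tool --grip '[1,1,1,1,1,1,1,1,1,1,1]' --offset '[[0,0,-0.003],[0,0.0001,-0.006],[0,0.0002,-0.009],[0,0.0003,-0.012],[0,0.0004,-0.015],[0,0.0004,-0.018],[0,0.0005,-0.021],[0,0.0005,-0.024],[0,0.0006,-0.027],[0,0.0007,-0.029],[0,0.0007,-0.029]]' --delta_rot '[[0,0,0],[0,0,0],[0,0,0],[0,0,0],[0,0,0],[0,0,0],[0,0,0],[0,0,0],[0,0,0],[0,0,0],[0,0,0]]'

```text
time_s: 16.9
tcp_pos: [0.5226, 0.0999, 0.0486]
tcp_rot: [0.485, 0.527, -0.514, -0.472]
wrist_force: [0.2, -0.6, -1.1]
finger_gap: 0.0163
```

```bash
python3 pic.py s12
```

```text
t 16.95 tcp [0.5224 0.0999 0.0486] tip tray [  5.2174 -25.2665   1.5652] yaw 0.0003660448262846894 pitch -0.024664874757811334 roll -0.001014246378836533 F [-0.3463 -0.2525 -1.9751] T [-0.0713  0.0668 -0.008 ] gap 0.01616275185514837
```

View pics/s12.png

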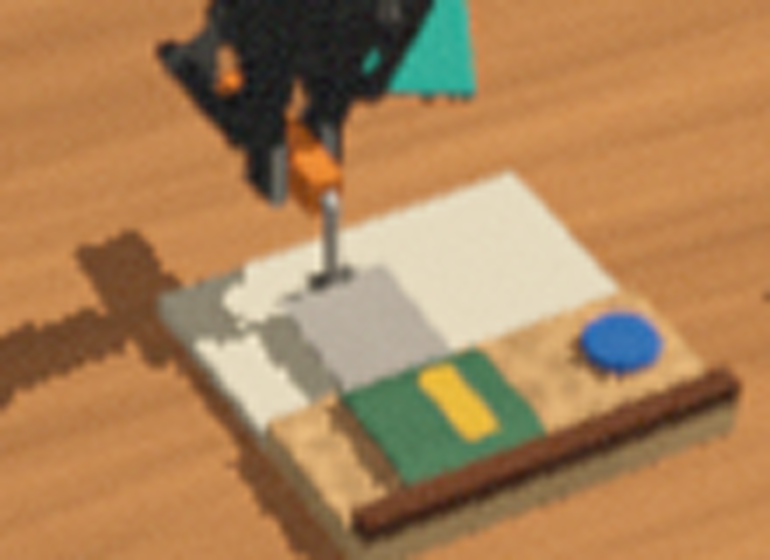

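The base is pushed near the ledge and is square. Feel for the ledge in small steps.

>>> drive_tool --grip '[1,1,1,1]' --offset '[[0,0,-0.001],[0,0,-0.002],[0,0,-0.003],[0,0,-0.003]]' --delta_rot '[[0,0,0],[0,0,0],[0,0,0],[0,0,0]]'

```text
time_s: 17.35
tcp_pos: [0.5254, 0.1001, 0.0487]
tcp_rot: [0.485, 0.527, -0.514, -0.472]
wrist_force: [0.1, -0.8, -1.6]
finger_gap: 0.0167
```

>>> drive_tool --grip '[1,1]' --offset '[[0,0,-0.001],[0,0,-0.001]]' --delta_rot '[[0,0,0],[0,0,0]]'

```text
time_s: 17.55
tcp_pos: [0.5264, 0.1002, 0.0487]
tcp_rot: [0.485, 0.527, -0.514, -0.472]
wrist_force: [0.7, -0.4, -1.9]
finger_gap: 0.0165
```

>>> drive_tool --grip '[1,1]' --offset '[[0,0,-0.0007],[0,0,-0.0007]]' --delta_rot '[[0,0,0],[0,0,0]]'

```text
time_s: 17.75
tcp_pos: [0.527, 0.1003, 0.0487]
tcp_rot: [0.485, 0.527, -0.514, -0.472]
wrist_force: [-0.4, -0.7, -1.3]
finger_gap: 0.0164
```

```bash
python3 -c "
from h import *
tip_now()"
```

```text
t 17.75 tcp [0.527  0.1003 0.0487] tip tray [  9.8245 -25.2439   1.6988] yaw 0.00041047515850502203 pitch -0.024655982565233006 roll -0.0009905013453307648 F [-0.4428 -0.7372 -1.3154] T [-0.03    0.0865 -0.003 ] gap 0.016402797656643063
```

>>> drive_tool --grip '[1,1]' --offset '[[0,0,-0.0007],[0,0,-0.0007]]' --delta_rot '[[0,0,0],[0,0,0]]'

```text
time_s: 17.95
tcp_pos: [0.5277, 0.1003, 0.0487]
tcp_rot: [0.485, 0.527, -0.514, -0.472]
wrist_force: [-0.3, 0.4, -1.4]
finger_gap: 0.0164
```

```bash
python3 - <<'E'
from h import *
im=read_camera("scene")[:,:,::-1]
im2=read_camera("top")[:,:,::-1]
cv2.imwrite("pics/s13.png",cv2.resize(im[205:255,275:350],None,fx=10,fy=10,interpolation=cv2.INTER_CUBIC))
cv2.imwrite("pics/t13.png",cv2.resize(im2[115:185,175:255],None,fx=8,fy=8,interpolation=cv2.INTER_CUBIC))
tip_now()
E
```

```text
t 18.05 tcp [0.5277 0.1003 0.0487] tip tray [ 10.5035 -25.256    1.7159] yaw 0.0003506517021371891 pitch -0.024693633306568718 roll -0.0010025678797924403 F [ 0.4572 -1.0674 -0.9362] T [-0.0257  0.0346  0.0325] gap 0.016225301235701328
```

View pics/s13.png

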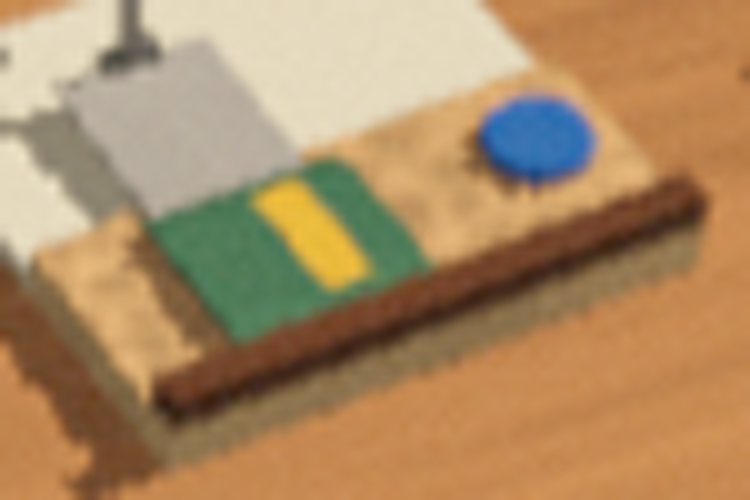

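View pics/t13.png

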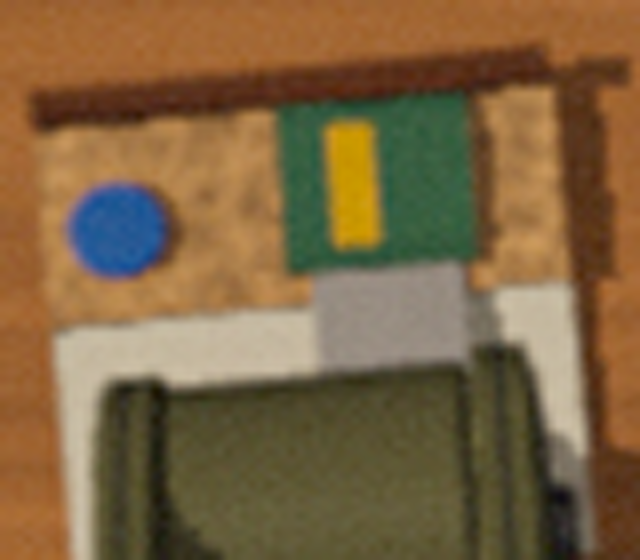

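Nearly touching the ledge in both views, but no contact force yet. A few more small steps.

>>> drive_tool --grip '[1,1]' --offset '[[0,0,-0.0008],[0,0,-0.0008]]' --delta_rot '[[0,0,0],[0,0,0]]'

```text
time_s: 18.25
tcp_pos: [0.5279, 0.1003, 0.0485]
tcp_rot: [0.484, 0.526, -0.515, -0.473]
wrist_force: [-2.1, -0.3, -0.2]
finger_gap: 0.0166
```

>>> drive_tool --grip '[1]' --offset '[[0,0,0]]' --delta_rot '[[0,0,0]]'

```text
time_s: 18.35
tcp_pos: [0.5279, 0.1003, 0.0485]
tcp_rot: [0.484, 0.526, -0.515, -0.473]
wrist_force: [-3.0, -0.8, -0.0]
finger_gap: 0.0163
```

```bash
python3 -c "
from h import *
tip_now()"
```

```text
t 18.35 tcp [0.5279 0.1003 0.0485] tip tray [ 10.6634 -25.2752   1.3184] yaw 0.00045759907678165346 pitch -0.02318578441393042 roll -0.001130742972788317 F [-2.9851 -0.7898 -0.009 ] T [-0.0637  0.4776  0.0056] gap 0.016343811672724584
```

Firm contact (about 3 N) with the base against the ledge. Retract and lift.

>>> drive_tool --grip '[1,1,1,1,1,1,1,1]' --offset '[[0,0,0.002],[0,-0.001,0.01],[0,-0.002,0.025],[0,-0.015,0.04],[0,-0.04,0.05],[0,-0.065,0.055],[0,-0.068,0.055],[0,-0.068,0.055]]' --delta_rot '[[0,0,0],[0,0,0],[0,0,0],[0,0,0],[0,0,0],[0,0,0],[0,0,0],[0,0,0]]'

```text
time_s: 19.15
tcp_pos: [0.4726, 0.0958, 0.1161]
tcp_rot: [0.485, 0.527, -0.514, -0.472]
wrist_force: [0.2, -0.1, -1.1]
finger_gap: 0.0164
```

```bash
python3 - <<'E'
from h import *
tip_now()
move([.5152,-.107,.116],goal(-.1448,0))
E
```

```text
t 19.15 tcp [0.4726 0.0958 0.1161] tip tray [-44.7226 -25.1943  69.377 ] yaw 0.00040039337886028925 pitch -0.02734725543981232 roll -0.000997268697237727 F [ 0.1693 -0.1153 -1.1204] T [-0.0111  0.0332  0.024 ] gap 0.01635500012282311
offset [-0.2056  0.001  -0.0253] rot [0.0273 0.2292 0.0021]
```

>>> drive_tool --grip '[1,1,1,1,1,1,1,1,1,1]' --offset '[[-0.02,0,-0.002],[-0.05,0,-0.006],[-0.09,0.001,-0.011],[-0.13,0.001,-0.016],[-0.17,0.001,-0.021],[-0.195,0.001,-0.024],[-0.2056,0.001,-0.0253],[-0.2056,0.001,-0.0253],[-0.2056,0.001,-0.0253],[-0.2056,0.001,-0.0253]]' --delta_rot '[[0.003,0.02,0],[0.007,0.06,0],[0.012,0.1,0.001],[0.017,0.14,0.001],[0.022,0.18,0.002],[0.025,0.21,0.002],[0.0273,0.229,0.002],[0.0273,0.229,0.002],[0.0273,0.229,0.002],[0.0273,0.229,0.002]]'

```text
time_s: 20.15
tcp_pos: [0.5141, -0.1058, 0.1145]
tcp_rot: [-0.533, -0.462, 0.464, 0.535]
wrist_force: [0.9, 0.3, -1.0]
finger_gap: 0.016
```

```bash
python3 - <<'E'
from h import *
im=read_camera("scene")[:,:,::-1]
im2=read_camera("top")[:,:,::-1]
a=cv2.resize(im[165:260,195:350],None,fx=5,fy=5,interpolation=cv2.INTER_CUBIC)
cv2.imwrite("pics/s14.png",a)
cv2.imwrite("pics/t14.png",cv2.resize(im2[110:220,170:320],None,fx=5,fy=5,interpolation=cv2.INTER_CUBIC))
tip_now();move([.5152,-.107,.0425],goal(-.1448,0))
E
```

```text
t 20.25 tcp [ 0.5143 -0.1059  0.115 ] tip tray [ -23.6521 -253.2574   65.0764] yaw -0.22685023890512185 pitch 0.0029231534209976343 roll -0.00031215618211909857 F [ 0.8488  0.0105 -1.2145] T [-0.0341 -0.0439  0.0141] gap 0.016271101851587855
offset [-0.0009  0.0725 -0.0012] rot [-0.0029  0.002  -0.0003]
```

View pics/s14.png

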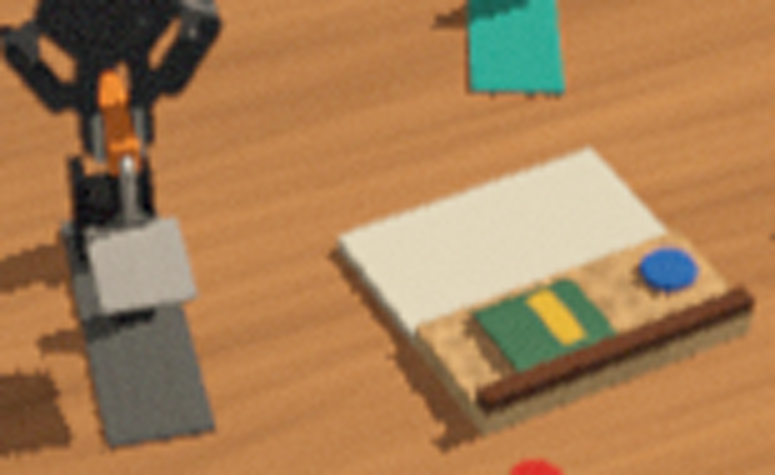

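View pics/t14.png

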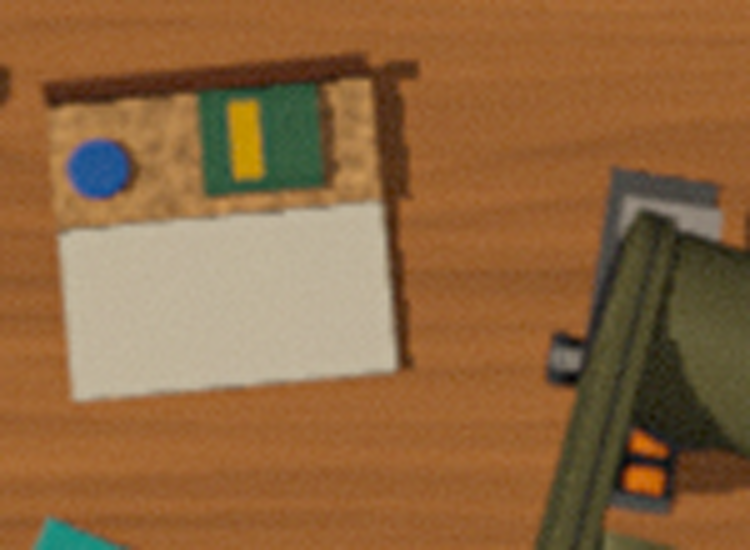

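The base lies green side up, square against the ledge. Lower the spatula onto its rest.

>>> drive_tool --grip '[1,1,1,1,1,1,1]' --offset '[[-0.001,0.02,-0.001],[-0.001,0.04,-0.001],[-0.001,0.057,-0.001],[-0.001,0.066,-0.001],[-0.001,0.069,-0.001],[-0.001,0.0715,-0.001],[-0.001,0.0715,-0.001]]' --delta_rot '[[-0.003,0.002,0],[-0.003,0.002,0],[-0.003,0.002,0],[-0.003,0.002,0],[-0.003,0.002,0],[-0.003,0.002,0],[-0.003,0.002,0]]'

```text
time_s: 20.95
tcp_pos: [0.5153, -0.1081, 0.044]
tcp_rot: [0.535, 0.462, -0.462, -0.535]
wrist_force: [-0.1, -0.3, -1.2]
finger_gap: 0.0167
```

```bash
python3 - <<'E'
from h import *
tip_now()
im=read_camera("scene")[:,:,::-1]
cv2.imwrite("pics/s15.png",cv2.resize(im[150:260,180:290],None,fx=5,fy=5,interpolation=cv2.INTER_CUBIC))
E
```

```text
t 20.95 tcp [ 0.5153 -0.1081  0.044 ] tip tray [ -22.8161 -255.9253   -5.5369] yaw -0.2303534345310458 pitch -0.0005211654733559195 roll -0.0005765949241927754 F [-0.0558 -0.3095 -1.2111] T [-0.0004  0.0256  0.0004] gap 0.01667431947033906
```

View pics/s15.png

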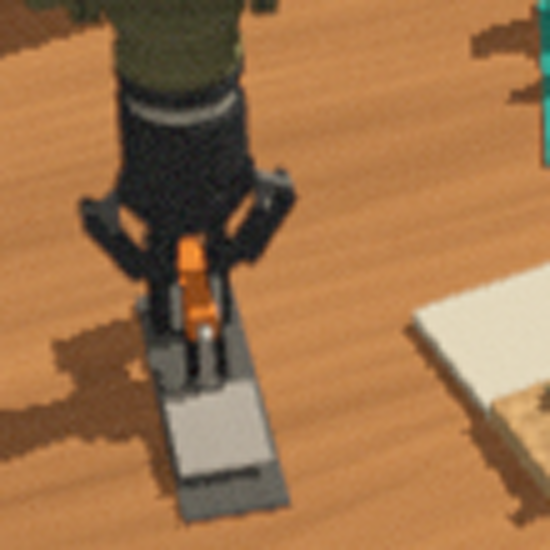

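Aligned, about 2 mm to go. Lower in small steps until it carries.

>>> drive_tool --grip '[1,1,1]' --offset '[[0,0.0008,0],[0,0.0015,0],[0,0.0015,0]]' --delta_rot '[[0,0,0],[0,0,0],[0,0,0]]'

```text
time_s: 21.3
tcp_pos: [0.5152, -0.1083, 0.0423]
tcp_rot: [0.536, 0.462, -0.462, -0.535]
wrist_force: [0.9, -0.3, -0.2]
finger_gap: 0.0163
```

>>> drive_tool --grip '[1,1]' --offset '[[0,0.0007,0],[0,0.0007,0]]' --delta_rot '[[0,0,0],[0,0,0]]'

```text
time_s: 21.5
tcp_pos: [0.5154, -0.1083, 0.0418]
tcp_rot: [0.536, 0.462, -0.462, -0.535]
wrist_force: [-1.1, -0.0, 1.4]
finger_gap: 0.0163
```

>>> drive_tool --grip '[0.5,0.4,0.3,0,-0.5,-1,-1,-1,-1]' --offset '[[0,0,0],[0,0,0],[0,0,0],[0,0,0],[0,0,0],[0,0,0],[0,0,0],[0,0,0],[0,0,0]]' --delta_rot '[[0,0,0],[0,0,0],[0,0,0],[0,0,0],[0,0,0],[0,0,0],[0,0,0],[0,0,0],[0,0,0]]' --grip_force 20

```text
time_s: 22.4
tcp_pos: [0.5152, -0.1082, 0.0415]
tcp_rot: [0.535, 0.462, -0.462, -0.535]
wrist_force: [-0.1, -0.6, 0.3]
finger_gap: 0.0853
```

>>> drive_tool --grip '[-1,-1,-1,-1,-1,-1,-1,-1,-1]' --offset '[[0,-0.01,0],[0,-0.03,0],[0,-0.06,0],[0,-0.1,0],[0,-0.14,0.04],[0,-0.16,0.08],[0,-0.16,0.1],[0,-0.16,0.1],[0,-0.16,0.1]]' --delta_rot '[[0,0,0],[0,0,0],[0,0,0],[0,0,0],[0,0,0],[0,0,0],[0,0,0],[0,0,0],[0,0,0]]'

```text
time_s: 23.3
tcp_pos: [0.4165, -0.0936, 0.202]
tcp_rot: [0.536, 0.462, -0.462, -0.535]
wrist_force: [0.1, 0.2, 0.1]
finger_gap: 0.0857
```

```bash
python3 - <<'E'
from h import *
im=read_camera("scene")[:,:,::-1]
im2=read_camera("top")[:,:,::-1]
cv2.imwrite("pics/t16f.png",im2)
cv2.imwrite("pics/s16.png",cv2.resize(im[180:265,195:355],None,fx=5,fy=5,interpolation=cv2.INTER_CUBIC))
cv2.imwrite("pics/t16.png",cv2.resize(im2[110:220,170:330],None,fx=5,fy=5,interpolation=cv2.INTER_CUBIC))
tip_now()
E
```

```text
t 23.4 tcp [ 0.4167 -0.0936  0.2012] tip tray [-119.9437 -233.1954  151.6285] yaw -0.2306155816896987 pitch 9.386278068622911e-05 roll -0.00042787200578715975 F [0.5069 0.5257 0.1921] T [-0.0197 -0.0098 -0.0084] gap 0.08530053721331138
```

View pics/s16.png

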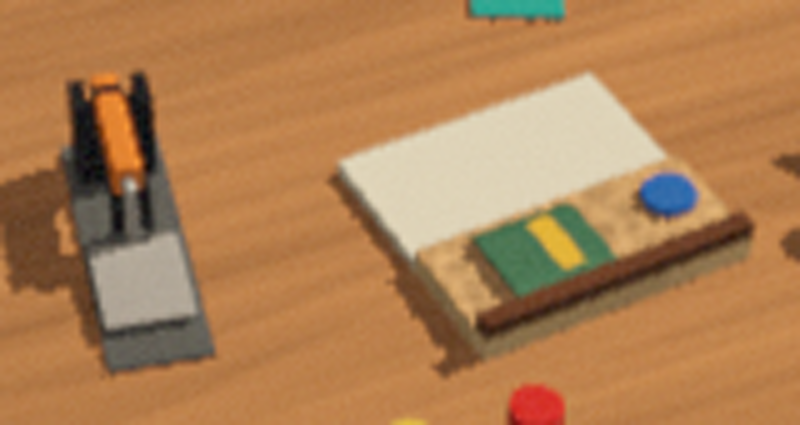

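View pics/t16.png

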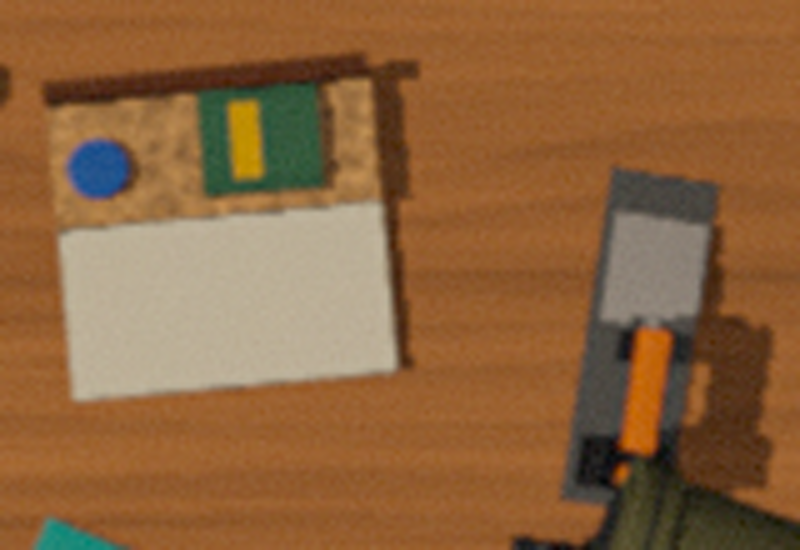

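The spatula lies where it started (same pixels) and the base is against the ledge. One numeric check of the base's near edge and yaw before handing in.

```bash
python3 - <<'E'
from h import *
T=lambda p,z:ray("top",uc(p,170,110),z)
st=T([(62,230),(385,202)],.018);n=T([(206,196),(327,188)],.0235)
side=T([(199,92),(206,196)],.025)
t=(st[1]-st[0])[:2];t/=np.linalg.norm(t);nn=np.array([-t[1],t[0]])
print([(q[:2]-st[0,:2])@nn*1e3 for q in n])
a=lambda v:np.degrees(np.arctan2(v[1],v[0]));print(a(st[1]-st[0]),a(n[1]-n[0]),a(side[1]-side[0]))
E
```

```text
[np.float64(11.731818580452575), np.float64(10.308137562245497)]
-85.2290027365935 -86.38555481974223 -176.02070520539098
```

```bash
python3 -c "
from rig import *
print(sign_off())"
```

```text
the job is handed in; nothing more can be done
None
```

The base is flipped green face up on the cork deck, square against the back ledge, and the spatula is back on its rest. I handed the job in at about 23.5 s; sign-off gives no verdict.

**What I did:** I took the orange spatula and felt for the low deck; the blade hung about 3.6 mm low, so I pitched the handle to level it. I then worked the blade under the base while the step held it, tipped the base over the step, and pushed its rim until it met the ledge. Every wrist-force reading stayed within about 5 N; they were taken between moves, so brief peaks would not show.

**Last checks:**
- **Base position:** the near edge measured 10.3–11.7 mm behind the step, where flush against the ledge would be 10 mm. It is about 1° off square, within the camera's accuracy.
- **Spatula:** its visible parts are on the same pixels as at the start in both views. The arm hid the rear end of the handle in the top view.
- **Gripper and bystanders:** the gripper is clear of everything. The token has not moved; I saw no sign of the other things moving, but did not measure them.
- **Failed or disagreeing:** no check failed. The two cameras disagreed by up to about 4 mm on the tray's position, so I relied on felt contact for the final placing.

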